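Set the length stop at a press feed and butt the workpiece against it

TASK

Push the sliding stop along its rail, towards the aluminium block lying in the lane, until its spring pin drops into the V of the notch plate, and do not run it through to the other side. Then push the block along the lane until its nose rests against the stop, with the stop still sitting in its notch. Only push: do not lift the block, do not touch the pin's knob, leave everything else alone, and finish clear of everything.

Things in the scene. Friction and masses are not known exactly. Their poses are not given: they have to be found in the camera images.
- fixture: Fixed grey base plate, 175 x 500 x 12 mm, flat on the table, yaw within 0.2 rad of the world axes. Origin on its underside; x across it (plate from -75 to +100 mm), y along lane and rail (-250 to +250 mm), z up. A steel rail runs along y at x = +35 mm, 20 mm wide, top 30 mm above the origin. Heights below are above this origin, x and y in this frame.
- stop (a joint): Travel of the sliding stop, m: 0 near the rail's +y end, growing as it is pushed to the fixture's -y (0.21 minus its y). About 2 N friction; cannot be lifted off. A green saddle on the rail (44 x 50 mm, top at height 48 mm) carries an upright steel plate across rail and lane: 14 mm thick along y, x -54 to +52 mm, height 22 to 67 mm.
- stop_push (a point): Point on the stop plate's +y face (the face to push), over the lane's centre line, 42 mm above the fixture's origin (the plate goes 20 mm below and 25 mm above it). The saddle stands out 18 mm past this face, but only from 43 mm towards the fixture's +x of this point.
- stop_face (a point): Point on the stop plate's -y face, 14 mm from stop_push along y, over the lane's centre line, at 28 mm above the fixture's origin: the block's nose comes to rest here.
- stop_pin (a point): Point on the stop, on the pin's axis (fixture x = +72 mm, height 35 mm), in the mid-plane of the stop plate (7 mm from either face). When the pin is seated this point has the same y, in the fixture frame, as the notch. Axes as the fixture.
- index_pin (a joint): Height of the stop's spring pin, m: 0 hanging free, up positive. An 8 mm roller at its foot rides over the notch plate: it rises to about 0.006 at the crest, then drops below 0.001 in the V. Getting in takes about 6 N on the stop; past the crest it snaps the last 4 mm or so forward by itself and the push falls away. Pushing it on through takes about 14 N, back out about 28 N.
- notch (a point): Seat in the V of the fixed steel notch plate behind the rail (22 mm wide, 84 mm long along y, top at height 37 mm), at x = +72 mm, y between 0 and 90 mm, height 28 mm. Axes as the fixture. The V is 9 mm deep with crests 4.7 mm to +y (steep side) and 6.2 mm to -y of this point; outside them 20 degree ramps fall away over 33 mm.
- block_mid (a point): Centre of the loose block lying in the lane: an aluminium manifold block 40 mm wide, 90 mm long (along the lane), 32 mm high, 0.2 to 0.45 kg, two brass ports (18 mm diameter, 10 mm high) on top. 16 mm above the lane floor. Axes x across, y along towards the stop, z up.
- block_nose (a point): Middle of the block's end that faces the stop (+y), 45 mm from the centre, 16 mm above the lane.
- block_tail (a point): Middle of the block's other end (-y), the end to push, 45 mm from the centre, 16 mm above the lane.
- spare_block: The spare manifold block, a loose bystander like the block in the lane (40 x 90 x 32 mm), on the table at the -y end; origin at its underside. Leave it alone.
- bushing: The brass bushing, a loose bystander, 24 mm diameter, 22 mm high, on the fixture's base plate behind the rail; origin at its underside. Leave it alone.
- dowel: The steel dowel, a loose bystander, 14 mm diameter, 35 mm high, standing on the base plate behind the rail; origin at its underside. Leave it alone.
- wrench: The wrench, a loose bystander, 180 mm long, on the table behind the fixture; origin at its underside. Leave it alone.
- driver: The screwdriver, a loose bystander, 200 mm long with a black handle, on the table in front of the fixture; origin at its underside. Leave it alone.
- tape: The tape ring, a loose bystander, 90 mm diameter, 24 mm high, on the table beyond the +y end; origin at its underside. Leave it alone.
- cup: The cup, a loose bystander, white, 85 mm high, 74 mm diameter, on the table behind the fixture; origin at its underside. Leave it alone.
- block: The same block as block_mid; origin at the centre of its underside.
- lane (a point): Middle of the lane floor (x = -30 mm, y = 0, height 12 mm). The lane runs along y between two steel guide strips 43 mm apart inside, 8 mm wide, tops at height 20 mm, y -230 to +230 mm, open at both ends.
- knob_top (a point): Top of the pin's black knob (20 mm diameter, 18 mm high, at height 71 to 89 mm with the pin down), above a green boss at x = +72 mm on the stop. Not to be touched.
Not all that is in view belongs to the job. What is shaped like the block but blue or turquoise is not meant.

How it is judged:
By the outcome, as a careful person would: the job done as asked, in the order asked, and still so for the second after the job is handed in, with the robot touching nothing.
It also fails if it takes over 62 s, if anything falls off the work surface, if the arm or the gripper's body presses on something with over 40 N, if the wrist force passes 120 N, or if a joint passes its speed limit or range.

ROBOT

A 7-joint arm with a two-finger parallel gripper is mounted at the origin on the work surface. World frame = base frame: x ahead of the robot, y to its left, z up, the work surface at z = 0. Lengths are in mm, angles in rad, forces in N, time in s.
With the tool pointing down it reaches from about 400 to 875 mm from the base axis. Payload 4.4 kg.
Tool frame: the origin (TCP) lies at the very end of the fingers, on their centre line; the grasp point (between the pads) lies 19 mm behind it; z points along the fingers, y is the direction in which the jaws open and shut (so a half turn about z gives the same grasp; the last joint's range is limited). The gripper opens to 85 mm and grips with 20 to 120 N. Pads are 22 mm wide; open, the fingers measure 114 mm over their backs; the gripper's body (76 mm by 85 mm) begins 54 mm behind the grasp point. The pads swing forward as they close: fully open they stand 13 mm farther back than shut.
Start: joints at [-1.241, 0.628, 0.038, 1.517, -0.027, 0.996, -0.02], TCP at [250.583, 599.771, 231.313] pointing down, gripper open.
Joint ranges: [-3.06, 3.06], [-0.37, 2.12], [-1.25, 1.32], [0.18, 2.47], [-1.1, 4.24], [0.23, 1.98], [-2.94, 2.94]. Speed limits (rad/s): [2.57, 2.57, 3.14, 3.14, 3.14, 3.14, 3.14].

INTERFACE

Orientations are given as [roll, pitch, yaw] about the fixed x, y, z axes, in that order (R = Rz(yaw) Ry(pitch) Rx(roll)).
In Python, from cell import ctrl, eyes gives the robot as it stands.
- The arm moves only by the tool move_arm, never from a script. Its argument "increments" is a list of rows, each a list of 6 numbers: the shift along the tool's x, y, z in cm, then the turn, a rotation vector about the tool's x, y, z in degrees. In form: [[x, y, z, wx, wy, wz], ...]. A call has 1 to 20 rows; each row is the pose to reach, as a shift and turn from the pose commanded when the call began, along the tool's axes at that moment; what a row does not reach only later rows make up. A row lasts 1/10 s, in which the tool goes at most 50 mm and 8.59 degrees, less where a joint would pass 70% of its speed; a pose out of reach is approached as far as the arm can. A call with a gripper value outside its range is refused whole. "grip" is the opening, from -1 (shut) to 1 (fully open), set as the call begins (left out, the last holds). The fingers move at their own pace and stop on an object; the grip force is fixed at half the most. Time passes only in rows, so rows that repeat a pose let the fingers close. It gives the time, the measured TCP pose, the force and the opening at its end, in the units of the state.
- ctrl.read_state(): the state, without advancing time (a new reading comes with each control period).
- eyes.get_image(name): name is "scene" or "top"; returns the picture (384x512x3 uint8, red, green, blue); there is no depth.
- eyes.calibration(name): a dict with "fx", "fy", "cx", "cy" (pixels), "pose" (4x4, takes a point from camera to world coordinates). Camera axes: x right, y up, looking along -z (the intrinsics and any distortion apply to the point x, -y, -z); pixel columns grow to the right and rows downward; lengths in mm; the calibration is good to about 2 mm. A picture is of the moment at which its call begins. calibration takes no time and is no camera call.
- ctrl.finish_job(): hands the job in, once; it reports no verdict.
The state is a dict: "clock": time; "qpos": joint angles; "qd": joint speeds; "tau": joint torques, N m; "eef_pos": TCP position; "tool_rot": TCP orientation; "force": force on the tool from outside, world axes, zero at the start; "torque": the same for the moment, N m; "width": finger opening in mm.
Only numpy, scipy, OpenCV 4.12 (cv2) and the standard library are available. Lean on these libraries where they do the work, as an engineer would, in place of code of your own. Each camera call takes 0.05 s, during which the arm holds its last target. There are 200 camera calls.

## Working session

There is one attempt and no reset: what is moved stays moved. The work goes in short steps, Python scripts to look and compute and a tool call to move; the robot and the scene stay as the last step left them, time stands still between calls to the robot, and variables do not carry over. Pictures are saved under pics/ and viewed, about 8 in all and at most 12, crops included, and the job is handed in when it is done.

Besides the shell and the picture viewer there is one more tool, called after ">>>" as name(argument=value, ...) on one line, values as JSON. move_arm: Moves the arm, as the interface text tells. Its arguments: {"type":"object","properties":{"increments":{"type":"array","items":{"type":"array","items":{"type":"number"}}},"grip":{"type":"number"}},"required":["increments"]}

```bash
mkdir -p pics; ls; cat > h.py <<'E'
import numpy as np, cv2
from cell import ctrl, eyes
def shot(n,f):
    im=eyes.get_image(n); cv2.imwrite('pics/'+f,im[:,:,::-1]); return im
def ray(n,u,v,z):
    c=eyes.calibration(n);P=np.array(c['pose'])
    d=P[:3,:3]@np.array([(u-c['cx'])/c['fx'],-(v-c['cy'])/c['fy'],-1]);o=P[:3,3]
    return o+d*(z-o[2])/d[2]
def proj(n,p):
    c=eyes.calibration(n);P=np.array(c['pose'])
    q=P[:3,:3].T@(np.array(p)-P[:3,3]);return c['cx']+c['fx']*q[0]/-q[2],c['cy']-c['fy']*q[1]/-q[2]
E
python3 - <<'E'
from h import *
a=shot('scene','s0.png');b=shot('top','t0.png')
for n in('scene','top'):
    c=eyes.calibration(n);print(n,{k:v for k,v in c.items()if k!='pose'},np.round(c['pose'],3).tolist())
s=ctrl.read_state();print(s)
E
```

```text
pics
scene {'fx': 476.5147493815459, 'fy': 476.5147493815459, 'cx': 241.84776485890634, 'cy': 189.18264080067289} [[-0.503, -0.619, 0.604, 1396.407], [0.864, -0.348, 0.363, 480.066], [-0.014, 0.704, 0.71, 1028.88], [0.0, 0.0, 0.0, 1.0]]
top {'fx': 386.7597574906188, 'fy': 386.7597574906188, 'cx': 253.1576372301299, 'cy': 185.19545837951577} [[0.014, 0.988, -0.154, 448.202], [-1.0, 0.013, -0.002, 7.348], [0.0, 0.154, 0.988, 1119.956], [0.0, 0.0, 0.0, 1.0]]
{'clock': 0.1, 'qpos': array([-1.24080036,  0.62928168,  0.03845253,  1.51827593, -0.02704636,
        0.99630708, -0.02001726]), 'qd': array([-0.00065278, -0.00177924,  0.00095597, -0.00240446,  0.00189436,
        0.00162343,  0.00057075]), 'tau': array([ 2.73623955e-03, -5.64538586e+01,  1.23008665e+00, -1.93971688e+01,
        1.12081028e-02,  5.46707495e-03, -3.56982548e-05]), 'eef_pos': array([250.3467116 , 599.23724083, 230.46046889]), 'tool_rot': array([-3.13983820e+00, -1.47337389e-05,  2.74574773e+00]), 'force': array([0.62494707, 0.365216  , 0.71991657]), 'torque': array([ 0.02232325,  0.01640796, -0.03103481]), 'width': 85.52298943029481}
```

View pics/t0.png

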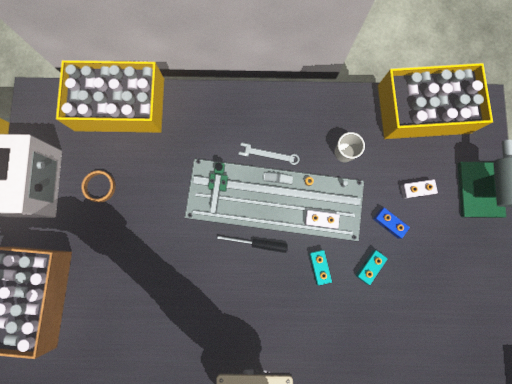

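View pics/s0.png

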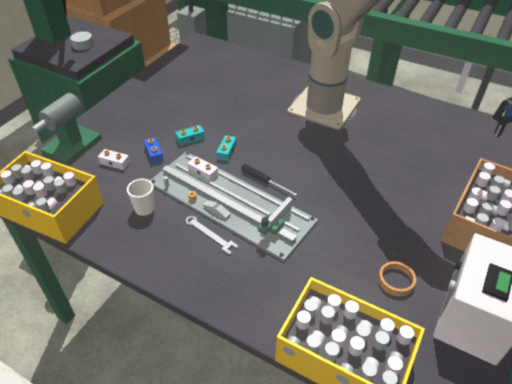

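The top view shows the fixture with corners near (197,160), (364,183), (358,241) and (186,213), and the stop at about (216,190). Candidates for the block:
- White/aluminium block in the lane at (323,218). This is the one I choose.
- Spare block at (420,189).
- Blue block at (393,222).
- Turquoise blocks at (321,267) and (373,267).

Next I'll rectify the view for measuring.

```bash
cat > rect.py <<'E'
from h import *
# rectify the top picture on plane z: 2 px/mm, window world x 340..640, y 280..-260 ; left=+y, up=+x
def rect(im,z,n='top',x0=350,x1=650,y0=260,y1=-260,k=1.5):
    w=[(x1,y0),(x1,y1),(x0,y1),(x0,y0)]
    src=np.float32([proj(n,(x,y,z)) for x,y in w])
    W,H=int((y0-y1)*k),int((x1-x0)*k)
    return cv2.warpPerspective(im,cv2.getPerspectiveTransform(src,np.float32([(0,0),(W,0),(W,H),(0,H)])),(W,H),flags=cv2.INTER_CUBIC)
E
python3 - <<'E'
from rect import *
for c in [(197,160),(364,183),(358,241),(186,213)]: print(c,ray('top',*c,12)[:2].round(1))
im=cv2.imread('pics/t0.png')[:,:,::-1]
y0=ray('top',270,200,12)[:2];print(y0)
cx,cy=y0
r=rect(im,12,x0=cx-130,x1=cx+130,y0=cy+265,y1=cy-265)
cv2.imwrite('pics/r0.png',r[:,:,::-1]);print(cx-130,cy+265,r.shape)
E
```

```text
(197, 160) [693.7 174.9]
(364, 183) [ 632.1 -312.1]
(358, 241) [ 465.1 -290. ]
(186, 213) [537.9 200.9]
[578.71899419 -39.6693149 ]
448.7189941948394 225.3306851022663 (390, 795, 3)
```

View pics/r0.png

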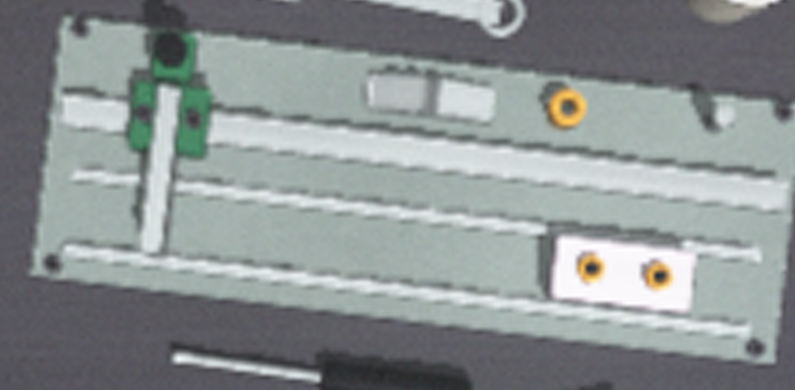

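The crop shows the green saddle at (168,110), the notch V at about (433,92), the white block in the lane at (622,272) with two brass ports, the bushing at (567,106) and the dowel at (720,115). This confirms the choice of block. Next I'll fit the fixture frame.

```bash
cat > fit.py <<'E'
from rect import *
im=cv2.imread('pics/t0.png')
K=1.5;X0,Y0=448.719,225.331
r=rect(im,12,x0=X0,x1=X0+260,y0=Y0,y1=Y0-530)
hsv=cv2.cvtColor(r,cv2.COLOR_BGR2HSV)
m=((r[:,:,1]>105)).astype(np.uint8)*255
m=cv2.morphologyEx(m,cv2.MORPH_OPEN,np.ones((9,9)))
cs,_=cv2.findContours(m,0,2);c=max(cs,key=cv2.contourArea)
R=cv2.minAreaRect(cv2.convexHull(c));b=cv2.boxPoints(R)
P2=lambda u,v:np.array([X0+260-(v+.5)/K,Y0-(u+.5)/K])
cor=np.array([P2(*q) for q in b]);print(R,cor.round(1))
cen=cor.mean(0)
i=b[:,0].argsort();L=cor[i[:2]].mean(0);Rr=cor[i[2:]].mean(0)
ey=(L-Rr)/np.linalg.norm(L-Rr);ex=np.array([ey[1],-ey[0]])
yaw=np.arctan2(ex[1],ex[0]);O=cen-12.5*ex
print('yaw',yaw,'O',O,'len',np.linalg.norm(L-Rr))
def px2fix(u,v,h): # rect pixel -> fixture xy at height h
    w=P2(u,v);t=proj('top',(*w,12));q=ray('top',*t,h)[:2]-O
    return np.array([q@ex,q@ey]).round(1)
if __name__=='__main__':
    hls=lambda lo,hi,h:[px2fix(*np.array(cv2.moments(x)['m10'])/1 if 0 else (cv2.moments(x)['m10']/cv2.moments(x)['m00'],cv2.moments(x)['m01']/cv2.moments(x)['m00']),h) for x in cv2.findContours(cv2.inRange(hsv,lo,hi),0,2)[0] if cv2.contourArea(x)>150]
    print('brass ports h54',hls((8,120,90),(28,255,255),54))
    w=cv2.inRange(r,(215,215,215),(255,255,255));w=cv2.morphologyEx(w,cv2.MORPH_OPEN,np.ones((7,7)))
    for x in cv2.findContours(w,0,2)[0]:
        if cv2.contourArea(x)>1500:
            q=cv2.minAreaRect(x);print('white',q,px2fix(*q[0],44),q[1][0]/K,q[1][1]/K)
    print('V',px2fix(433,92,30),'stopplate',px2fix(152,245,67),px2fix(168,90,67))
    print('edges of plate img at row 200:',)
    row=r[200].astype(int).sum(1);print(row[130:185])
    # notch profile along the plate strip
    for h in (28,37):
        for y in range(10,100,4):
            w2=O+72*ex+y*ey;t=proj('top',(*w2,h));print(y,im[int(round(t[1])),int(round(t[0]))].sum(),end='; ')
        print()
E
python3 fit.py
```

```text
((417.37249755859375, 190.15869140625), (754.6198120117188, 267.9951171875), 6.719880104064941) [[ 522.3  207. ]
 [ 699.8  186.1]
 [ 640.9 -313.5]
 [ 463.5 -292.6]]
yaw -0.117284 O [569.1991  -51.78798] len 503.0799
brass ports h54 [array([ -29.6, -156.9]), array([ -29.4, -113.9]), array([ 70.7, -86.6])]
white ((623.62451171875, 273.966552734375), (137.72402954101562, 61.323001861572266), 6.394398212432861) [ -29.8 -137.7] 91.81601969401042 40.88200124104818
V [75.4 -1.9] stopplate [-48.6 165.1] [ 50.1 166.5]
edges of plate img at row 200:
[495 489 480 461 432 388 349 316 292 288 300 322 356 402 439 481 518 560
 595 616 631 644 658 661 660 659 663 670 676 677 668 663 658 638 602 538
 475 416 362 338 343 367 398 434 459 484 502 518 528 528 520 514 512 509
 508]
10 561; 14 573; 18 564; 22 575; 26 562; 30 562; 34 559; 38 646; 42 475; 46 431; 50 491; 54 489; 58 496; 62 495; 66 498; 70 500; 74 493; 78 496; 82 503; 86 501; 90 503; 94 499; 98 512; 
10 570; 14 573; 18 564; 22 570; 26 566; 30 559; 34 559; 38 646; 42 475; 46 441; 50 501; 54 493; 58 489; 62 495; 66 497; 70 492; 74 507; 78 496; 82 503; 86 501; 90 507; 94 501; 98 498;
```

```bash
cat > go.py <<'E'
import sys,numpy as np
from scipy.spatial.transform import Rotation as R
from cell import ctrl
O=np.array([569.2,-51.8,0]);yaw=-0.1173;F=R.from_euler('z',yaw)
def rel(fx,fy,z): # rel. move in tool cm to fixture point
    s=ctrl.read_state();T=R.from_euler('xyz',s['tool_rot'])
    W=R.from_euler('xyz',[np.pi,0,yaw+np.pi])
    print('now fix',F.inv().apply(s['eef_pos']-O).round(1),'f',F.inv().apply(s['force']).round(1),'t',s['clock'],'w',s['width'])
    print('inc',(T.inv().apply(O+F.apply([fx,fy,z])-s['eef_pos'])/10).round(2),np.degrees((T.inv()*W).as_rotvec()).round(2))
if __name__=='__main__': rel(*map(float,sys.argv[1:4]))
E
python3 go.py -30 218 230; python3 go.py -30 218 36
```

```text
now fix [-392.9  609.2  230.5] f [0.6 0.4 0.7] t 0.1 w 85.52298943029481
inc [-45.64 -27.64   0.09] [-1.000e-01 -1.000e-02 -1.596e+01]
now fix [-392.9  609.2  230.5] f [0.6 0.4 0.7] t 0.1 w 85.52298943029481
inc [-45.64 -27.61  19.49] [-1.000e-01 -1.000e-02 -1.596e+01]
```

>>> move_arm(increments=[[-3, -1.8, 0, 0, 0, -1], [-7, -4.2, 0, 0, 0, -3], [-11, -6.6, 0, 0, 0, -5], [-15, -9, 0, 0, 0, -7], [-19, -11.4, 0, 0, 0, -9], [-23, -13.9, 0, 0, 0, -11], [-27, -16.3, 0, 0, 0, -12.5], [-31, -18.8, 0, 0, 0, -14], [-35, -21.2, 0, 0, 0, -15], [-39, -23.6, 0, 0, 0, -16], [-42, -25.4, 0, 0, 0, -16], [-44.5, -26.9, 0, 0, 0, -16], [-45.6, -27.6, 0, 0, 0, -16], [-45.6, -27.6, 4, 0, 0, -16], [-45.6, -27.6, 8, 0, 0, -16], [-45.6, -27.6, 11, 0, 0, -16], [-45.6, -27.6, 12, 0, 0, -16], [-45.6, -27.6, 12, 0, 0, -16]], grip=-1)

```text
clock: 1.9
eef_pos: [563.5, 169.9, 110.0]
tool_rot: [-3.141, -0.003, 3.026]
force: [-0.7, 0.1, 0.8]
width: 0.0
```

```bash
python3 go.py -30 218 36; python3 - <<'E'
from h import *
a=shot('scene','s1.png');b=shot('top','t1.png')
a=cv2.resize(a[140:280,160:360],None,fx=4,fy=4,interpolation=2)
cv2.imwrite('pics/s1c.png',a[:,:,::-1])
E
```

```text
now fix [-31.6 219.6 110. ] f [-0.7 -0.   0.8] t 1.9 w 0.03944055448827599
inc [-0.18 -0.15  7.4 ] [-0.05 -0.18  0.11]
```

View pics/s1c.png

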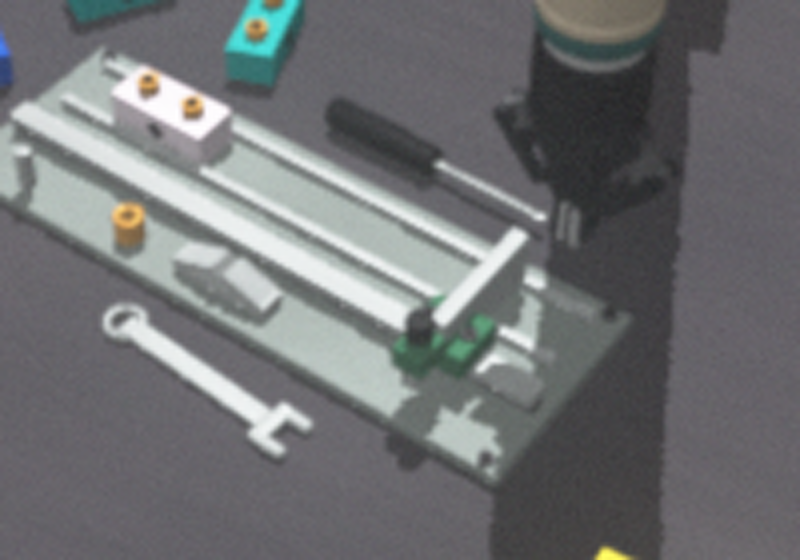

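The crop shows the shut fingers at about (570,220), clear on the +y side of the stop plate, with the stop's knob at (420,325). I'll go down and push.

>>> move_arm(increments=[[-0.1, 0, 2, 0, 0, 0], [-0.2, 0, 4.5, 0, 0, 0], [-0.2, 0, 6.3, 0, 0, 0], [-0.2, 0, 6.8, 0, 0, 0], [-0.2, -0.8, 6.8, 0, 0, 0], [-0.2, -1.4, 6.8, 0, 0, 0], [-0.2, -1.8, 6.8, 0, 0, 0], [-0.2, -2.2, 6.8, 0, 0, 0], [-0.2, -2.6, 6.8, 0, 0, 0], [-0.2, -3.0, 6.8, 0, 0, 0]])

```text
clock: 3.0
eef_pos: [563.6, 139.1, 43.6]
tool_rot: [3.141, 0.0, 3.025]
force: [0.3, 4.4, 1.2]
width: -0.0
```

```bash
python3 go.py -30 150 42
```

```text
now fix [-27.9 188.9  43.6] f [-0.2  4.4  1.2] t 3.0 w -0.017540054092061903
inc [ 0.21 -3.89  0.16] [0.02 0.03 0.04]
```

>>> move_arm(increments=[[0.05, -0.5, 0.1, 0, 0, 0], [0.1, -1.2, 0.1, 0, 0, 0], [0.2, -2, 0.1, 0, 0, 0], [0.2, -3, 0.1, 0, 0, 0], [0.2, -4, 0.1, 0, 0, 0], [0.2, -5, 0.1, 0, 0, 0], [0.2, -6, 0.1, 0, 0, 0], [0.2, -7, 0.1, 0, 0, 0], [0.2, -8, 0.1, 0, 0, 0], [0.2, -8.8, 0.1, 0, 0, 0], [0.2, -9.5, 0.1, 0, 0, 0], [0.2, -10, 0.1, 0, 0, 0], [0.2, -10.4, 0.1, 0, 0, 0], [0.2, -10.7, 0.1, 0, 0, 0], [0.2, -11, 0.1, 0, 0, 0], [0.2, -11.3, 0.1, 0, 0, 0]])

```text
clock: 4.6
eef_pos: [548.1, 27.4, 42.2]
tool_rot: [3.141, -0.0, 3.025]
force: [1.6, 1.3, 1.5]
width: -0.2
```

```bash
python3 go.py -30 60 42;python3 - <<'E'
from h import *
a=shot('scene','s2.png');b=shot('top','t2.png')
a=cv2.resize(a[150:270,170:340],None,fx=4,fy=4,interpolation=2)
b=cv2.resize(b[150:250,180:370],None,fx=4,fy=4,interpolation=2)
cv2.imwrite('pics/s2c.png',a[:,:,::-1])
cv2.imwrite('pics/t2c.png',b[:,:,::-1])
E
```

```text
now fix [-30.2  76.2  42.2] f [1.5 1.5 1.5] t 4.6 w -0.1762803766281974
inc [-0.02 -1.62  0.02] [ 0.01 -0.02  0.07]
```

View pics/t2c.png

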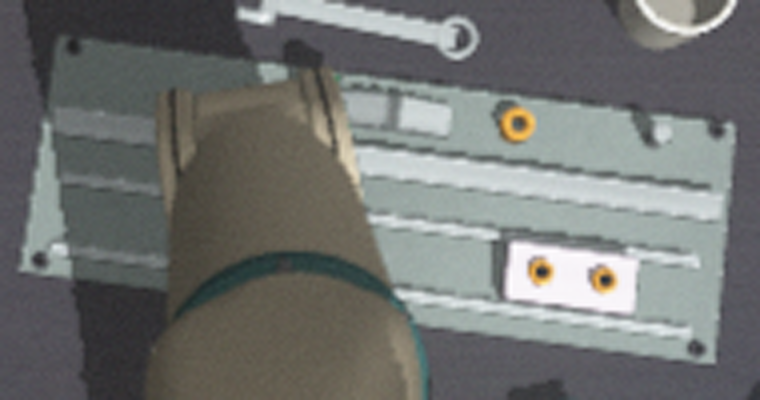

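The top view shows the arm covering the stop; the notch V is at about (393,108) and the block is still at (570,275). I'll push on slowly and watch the force.

>>> move_arm(increments=[[0, -0.3, 0, 0, 0, 0], [0, -0.6, 0, 0, 0, 0], [0, -0.9, 0, 0, 0, 0], [0, -1.2, 0, 0, 0, 0], [0, -1.5, 0, 0, 0, 0]])

```text
clock: 5.2
eef_pos: [546.1, 12.1, 42.2]
tool_rot: [-3.141, -0.001, 3.025]
force: [0.4, 1.5, 0.7]
width: 0.2
```

>>> move_arm(increments=[[0, -0.3, 0, 0, 0, 0], [0, -0.6, 0, 0, 0, 0], [0, -0.9, 0, 0, 0, 0], [0, -1.2, 0, 0, 0, 0]])

```text
clock: 5.6
eef_pos: [544.7, 0.2, 42.2]
tool_rot: [-3.141, -0.001, 3.025]
force: [-1.1, 2.8, -1.1]
width: -0.0
```

>>> move_arm(increments=[[0, -0.2, 0, 0, 0, 0], [0, -0.4, 0, 0, 0, 0], [0, -0.6, 0, 0, 0, 0]])

```text
clock: 5.9
eef_pos: [544.1, -4.3, 42.2]
tool_rot: [3.14, -0.001, 3.026]
force: [-1.7, 7.6, -0.8]
width: -0.2
```

```bash
python3 go.py -30 42 42
```

```text
now fix [-30.5  44.3  42.2] f [-2.6  7.3 -0.8] t 5.9 w -0.15359233483127846
inc [-0.05 -0.23  0.02] [ 0.09 -0.04  0.08]
```

>>> move_arm(increments=[[0, -0.15, 0, 0, 0, 0], [0, -0.3, 0, 0, 0, 0], [0, -0.45, 0, 0, 0, 0]])

```text
clock: 6.2
eef_pos: [543.7, -7.7, 42.2]
tool_rot: [3.139, -0.001, 3.027]
force: [-1.0, 6.8, 0.8]
width: 0.0
```

>>> move_arm(increments=[[0, -0.15, 0, 0, 0, 0], [0, -0.3, 0, 0, 0, 0]])

```text
clock: 6.4
eef_pos: [543.4, -10.5, 42.2]
tool_rot: [3.139, -0.001, 3.027]
force: [-1.6, 7.3, -0.1]
width: -0.3
```

>>> move_arm(increments=[[0, -0.1, 0, 0, 0, 0], [0, -0.2, 0, 0, 0, 0]])

```text
clock: 6.6
eef_pos: [543.1, -12.5, 42.2]
tool_rot: [3.139, -0.001, 3.027]
force: [0.5, 7.1, -0.2]
width: 0.1
```

```bash
python3 go.py -30 32 42
```

```text
now fix [-30.5  35.9  42.2] f [-0.3  7.1 -0.2] t 6.6 w 0.09531027120756065
inc [-0.05 -0.39  0.02] [ 0.14 -0.04  0.15]
```

Still on the ramp. Each step from here is 1–1.5 mm.

>>> move_arm(increments=[[0, -0.1, 0, 0, 0, 0], [0, -0.15, 0, 0, 0, 0]])

```text
clock: 6.8
eef_pos: [542.9, -14.1, 42.2]
tool_rot: [3.139, -0.001, 3.027]
force: [-0.8, 6.7, -0.5]
width: -0.4
```

>>> move_arm(increments=[[0, -0.1, 0, 0, 0, 0], [0, -0.15, 0, 0, 0, 0]])

```text
clock: 7.0
eef_pos: [542.8, -15.5, 42.2]
tool_rot: [3.139, -0.001, 3.027]
force: [-1.9, 7.9, 0.5]
width: -0.1
```

```bash
python3 go.py -30 32 42
```

```text
now fix [-30.5  33.   42.2] f [-2.8  7.6  0.5] t 7.0 w -0.06552696420802429
inc [-0.05 -0.1   0.02] [ 0.15 -0.04  0.15]
```

>>> move_arm(increments=[[0, -0.1, 0, 0, 0, 0], [0, -0.15, 0, 0, 0, 0]])

```text
clock: 7.2
eef_pos: [542.6, -16.9, 42.2]
tool_rot: [3.139, -0.001, 3.027]
force: [-1.2, 7.5, -1.0]
width: 0.1
```

```bash
python3 go.py -30 32 42
```

```text
now fix [-30.5  31.5  42.2] f [-2.1  7.3 -1. ] t 7.2 w 0.05212816862657956
inc [-0.05  0.05  0.02] [ 0.15 -0.04  0.16]
```

>>> move_arm(increments=[[0, -0.1, 0, 0, 0, 0], [0, -0.1, 0, 0, 0, 0]])

```text
clock: 7.4
eef_pos: [542.5, -18.2, 42.2]
tool_rot: [3.139, -0.001, 3.027]
force: [-0.9, 6.2, 0.2]
width: 0.0
```

```bash
python3 go.py -30 32 42
```

```text
now fix [-30.5  30.2  42.2] f [-1.6  6.1  0.2] t 7.4 w 0.0031480861551664878
inc [-0.05  0.18  0.02] [ 0.13 -0.04  0.14]
```

>>> move_arm(increments=[[0, -0.1, 0, 0, 0, 0], [0, -0.1, 0, 0, 0, 0]])

```text
clock: 7.6
eef_pos: [542.3, -20.8, 42.2]
tool_rot: [3.141, -0.001, 3.026]
force: [-0.3, 0.6, -0.6]
width: 0.4
```

```bash
python3 go.py -30 32 42
```

```text
now fix [-30.3  27.6  42.2] f [-0.4  0.6 -0.6] t 7.6 w 0.37451974313441094
inc [-0.03  0.44  0.02] [ 0.03 -0.03  0.09]
```

The force fell from 6 to 0.6 N, so the pin has snapped in. I'll back off, lift, move away and look.

>>> move_arm(increments=[[0, 0.5, 0, 0, 0, 0], [0, 1.5, 0, 0, 0, 0], [0, 3, 0, 0, 0, 0], [0, 3.2, -3, 0, 0, 0], [0, 3.2, -7, 0, 0, 0], [0, 3.2, -10, 0, 0, 0], [0, 1, -11, 0, 0, 0], [0, -3, -11, 0, 0, 0], [0, -7, -11, 0, 0, 0], [0, -11, -11, 0, 0, 0], [0, -15, -11, 0, 0, 0], [0, -19, -11, 0, 0, 0], [0, -22.5, -11, 0, 0, 0], [0, -24.5, -11, 0, 0, 0], [0, -25.3, -11, 0, 0, 0], [0, -25.3, -11, 0, 0, 0]])

```text
clock: 9.2
eef_pos: [513.4, -272.7, 152.2]
tool_rot: [3.142, 0.0, 3.024]
force: [0.3, 0.6, 0.0]
width: -0.3
```

```bash
python3 go.py -30 -225 26;python3 - <<'E'
from h import *
a=shot('scene','s3.png');b=shot('top','t3.png')
a=cv2.resize(a[150:250,170:320],None,fx=4,fy=4,interpolation=2)
b=cv2.resize(b[150:230,190:340],None,fx=4,fy=4,interpolation=2)
cv2.imwrite('pics/c3.png',np.vstack([a[:280],b])[:,:,::-1])
E
```

```text
now fix [ -29.6 -225.9  152.2] f [0.2 0.6 0. ] t 9.2 w -0.3066886236209523
inc [ 0.05  0.09 12.62] [ 0.    0.01 -0.01]
```

View pics/c3.png

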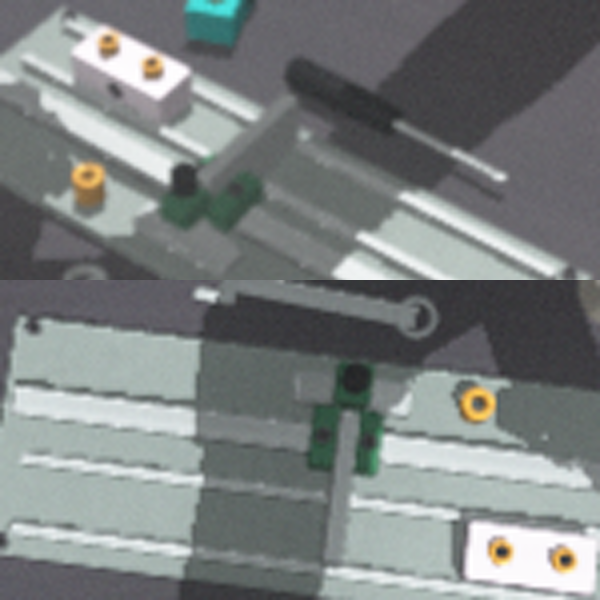

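The stop now stands over the notch plate: knob at (355,379) and plate from (345,410) to (335,560) in the lower crop. The block hasn't moved. I'll check the stop's y numerically and go down behind the block's tail.

```bash
python3 - <<'E' | tail -3
from fit import *
def f(u,v,h): q=ray('top',u,v,h)[:2]-O;return (q@ex).round(1),(q@ey).round(1)
print('knob',f(190+355/4-.4,150+(379-280)/4-.4,89),'plate',f(190+344/4-.4,150+(430-280)/4-.4,67),f(190+336/4-.4,150+(540-280)/4-.4,67))
print('V again',f(*proj('top',(*P2(433,92),12)),30))
E
```

```text
yaw -0.117284 O [569.1991  -51.78798] len 503.0799
knob (np.float64(71.0), np.float64(1.6)) plate (np.float64(38.8), np.float64(3.8)) (np.float64(-37.1), np.float64(0.0))
V again (np.float64(75.4), np.float64(-1.9))
```

>>> move_arm(increments=[[0, 0, 4, 0, 0, 0], [0, 0, 8, 0, 0, 0], [0, 0, 11, 0, 0, 0], [0, 0, 12.3, 0, 0, 0], [0, 0, 12.6, 0, 0, 0], [0, 0.5, 12.6, 0, 0, 0], [0, 1, 12.6, 0, 0, 0], [0, 1.5, 12.6, 0, 0, 0], [0, 1.8, 12.6, 0, 0, 0]])

```text
clock: 10.2
eef_pos: [516.1, -254.0, 27.4]
tool_rot: [-3.142, 0.002, 3.026]
force: [-0.9, -0.5, -0.1]
width: -0.2
```

```bash
python3 go.py -30 -120 26
```

```text
now fix [ -29.1 -207.1   27.4] f [-0.9 -0.6 -0.1] t 10.2 w -0.16711948333985593
inc [0.08 8.71 0.14] [-0.    0.1   0.09]
```

>>> move_arm(increments=[[0, 0.3, 0.1, 0, 0, 0], [0, 0.6, 0.1, 0, 0, 0], [0, 1, 0.1, 0, 0, 0], [0, 1.5, 0.1, 0, 0, 0], [0, 2, 0.1, 0, 0, 0], [0, 2.5, 0.1, 0, 0, 0], [0, 3, 0.1, 0, 0, 0], [0, 3.5, 0.1, 0, 0, 0], [0, 4, 0.1, 0, 0, 0], [0, 4.5, 0.1, 0, 0, 0], [0, 5, 0.1, 0, 0, 0], [0, 5.5, 0.1, 0, 0, 0], [0, 6, 0.1, 0, 0, 0], [0, 6.5, 0.1, 0, 0, 0], [0, 7, 0.1, 0, 0, 0], [0, 7.4, 0.1, 0, 0, 0], [0, 7.7, 0.1, 0, 0, 0], [0, 8, 0.1, 0, 0, 0]])

```text
clock: 12.0
eef_pos: [524.5, -175.2, 25.3]
tool_rot: [-3.142, -0.0, 3.025]
force: [-0.5, -1.9, -0.6]
width: 0.2
```

```bash
python3 go.py -30 -112 26;python3 - <<'E'
from h import *
a=shot('scene','s4.png')
a=cv2.resize(a[150:240,160:300],None,fx=5,fy=5,interpolation=2)
cv2.imwrite('pics/s4c.png',a[:,:,::-1])
E
```

```text
now fix [ -29.9 -127.7   25.3] f [-0.3 -2.  -0.6] t 12.0 w 0.23549132387076643
inc [ 0.01  1.57 -0.07] [-0.   -0.    0.04]
```

View pics/s4c.png

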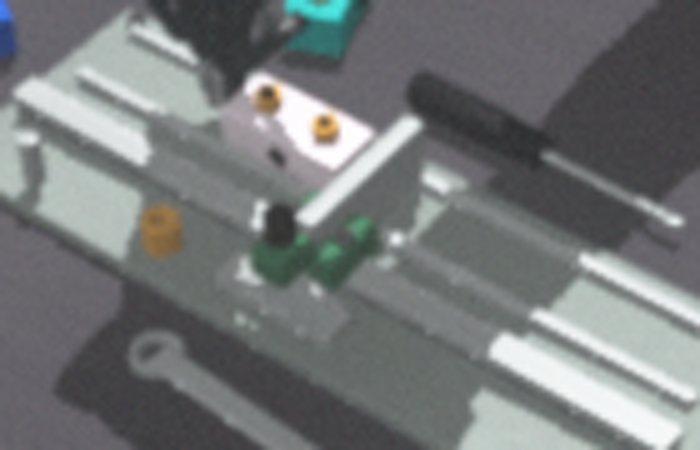

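The picture shows the fingers at (210,80) behind the block's tail, and the block's nose near (350,150), close to the plate. I'll push in small steps until the force rises.

>>> move_arm(increments=[[0, 0.25, 0, 0, 0, 0], [0, 0.5, 0, 0, 0, 0], [0, 0.75, 0, 0, 0, 0], [0, 0.9, 0, 0, 0, 0]])

```text
clock: 12.45
eef_pos: [525.6, -166.1, 25.3]
tool_rot: [3.141, -0.0, 3.025]
force: [-0.9, -2.3, 0.6]
width: 0.2
```

>>> move_arm(increments=[[0, 0.1, 0, 0, 0, 0], [0, 0.2, 0, 0, 0, 0], [0, 0.3, 0, 0, 0, 0]])

```text
clock: 12.75
eef_pos: [525.9, -163.4, 25.3]
tool_rot: [-3.142, -0.0, 3.025]
force: [-0.9, -2.0, -0.4]
width: -0.1
```

>>> move_arm(increments=[[0, 0.1, 0, 0, 0, 0], [0, 0.15, 0, 0, 0, 0]])

```text
clock: 12.95
eef_pos: [526.2, -161.8, 25.3]
tool_rot: [3.142, -0.0, 3.025]
force: [0.1, -2.6, -1.1]
width: -0.1
```

```bash
python3 go.py -30 -112 26
```

```text
now fix [ -29.9 -114.3   25.3] f [ 0.4 -2.6 -1.1] t 12.95 w -0.10452343207926312
inc [ 0.01  0.23 -0.07] [ 0.01 -0.    0.05]
```

>>> move_arm(increments=[[0, 0.1, 0, 0, 0, 0], [0, 0.15, 0, 0, 0, 0]])

```text
clock: 13.15
eef_pos: [526.3, -160.3, 25.3]
tool_rot: [3.142, -0.0, 3.025]
force: [0.1, -1.6, 0.6]
width: -0.0
```

>>> move_arm(increments=[[0, 0.1, 0, 0, 0, 0]])

```text
clock: 13.25
eef_pos: [526.4, -159.5, 25.3]
tool_rot: [-3.142, -0.0, 3.025]
force: [-0.0, -2.6, -0.2]
width: 0.1
```

>>> move_arm(increments=[[0, 0.1, 0, 0, 0, 0]])

```text
clock: 13.35
eef_pos: [526.5, -158.4, 25.3]
tool_rot: [3.142, -0.0, 3.025]
force: [-1.4, -1.9, -2.4]
width: 0.2
```

>>> move_arm(increments=[[0, 0.1, 0, 0, 0, 0], [0, 0.1, 0, 0, 0, 0]])

```text
clock: 13.55
eef_pos: [526.7, -157.1, 25.3]
tool_rot: [3.141, -0.0, 3.025]
force: [-0.0, -0.8, -0.4]
width: -0.2
```

>>> move_arm(increments=[[0, 0.1, 0, 0, 0, 0], [0, 0.1, 0, 0, 0, 0]])

```text
clock: 13.75
eef_pos: [526.8, -156.2, 25.3]
tool_rot: [3.141, -0.0, 3.025]
force: [0.0, -1.2, -0.2]
width: -0.1
```

>>> move_arm(increments=[[0, 0.1, 0, 0, 0, 0], [0, 0.1, 0, 0, 0, 0]])

```text
clock: 13.95
eef_pos: [526.9, -155.7, 25.3]
tool_rot: [-3.141, 0.0, 3.025]
force: [0.2, -3.0, -1.4]
width: -0.1
```

>>> move_arm(increments=[[0, 0.1, 0, 0, 0, 0], [0, 0.1, 0, 0, 0, 0]])

```text
clock: 14.15
eef_pos: [526.9, -155.6, 25.3]
tool_rot: [-3.14, 0.0, 3.024]
force: [-0.8, -5.3, -0.7]
width: -0.1
```

```bash
python3 go.py -30 -108 26;python3 - <<'E'
from h import *
a=shot('scene','s5.png')
a=cv2.resize(a[150:230,180:280],None,fx=7,fy=7,interpolation=2)
cv2.imwrite('pics/s5c.png',a[:,:,::-1])
E
```

```text
now fix [ -29.8 -108.1   25.3] f [-0.2 -5.4 -0.7] t 14.15 w -0.12503006248259493
inc [ 0.02  0.01 -0.07] [-0.07  0.02 -0.01]
```

View pics/s5c.png

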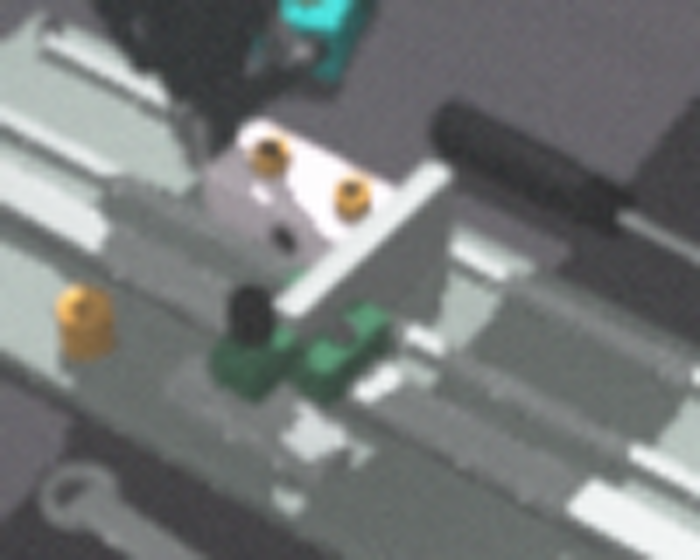

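The block stopped moving while the force rose to 5 N, so its nose is against the stop, and the picture shows it against the plate. I'll withdraw and lift clear.

>>> move_arm(increments=[[0, 0.05, 0, 0, 0, 0], [0, -0.1, 0, 0, 0, 0], [0, -0.6, 0, 0, 0, 0], [0, -2, 0, 0, 0, 0], [0, -4, 0, 0, 0, 0], [0, -6, 0, 0, 0, 0], [0, -6.5, -3, 0, 0, 0], [0, -6.5, -7, 0, 0, 0], [0, -6.5, -11, 0, 0, 0], [0, -8, -15, 0, 0, 0], [0, -12, -17, 0, 0, 0], [0, -16, -17, 0, 0, 0], [0, -20, -17, 0, 0, 0], [0, -22, -17, 0, 0, 0], [0, -22, -17, 0, 0, 0], [0, -22, -17, 0, 0, 0]])

```text
clock: 15.8
eef_pos: [501.3, -371.9, 194.8]
tool_rot: [3.139, -0.001, 3.025]
force: [0.5, 0.4, -0.6]
width: -0.1
```

```bash
python3 go.py -30 -108 26;python3 - <<'E'
from fit import *
a=shot('scene','s6.png');b=shot('top','t6.png')
im6=b[:,:,::-1]
r=rect(im6,12,x0=X0,x1=X0+260,y0=Y0,y1=Y0-530)
hsv=cv2.cvtColor(r,cv2.COLOR_BGR2HSV)
for x in cv2.findContours(cv2.inRange(hsv,(8,120,70),(28,255,255)),0,2)[0]:
    if cv2.contourArea(x)>120: m=cv2.moments(x);print('brass',px2fix(m['m10']/m['m00'],m['m01']/m['m00'],54))
m=cv2.inRange(hsv,(0,0,0),(179,255,50))
for x in cv2.findContours(m,0,2)[0]:
    if cv2.contourArea(x)>200:
        M=cv2.moments(x);q=px2fix(M['m10']/M['m00'],M['m01']/M['m00'],89)
        if 40<q[0]<100: print('knob?',q,cv2.contourArea(x))
a=cv2.resize(a[150:220,190:300],None,fx=5,fy=5,interpolation=2)
b=cv2.resize(b[160:215,250:360],None,fx=5,fy=5,interpolation=2)
cv2.imwrite('pics/c6.png',np.vstack([a[:320],b])[:,:,::-1])
E
```

```text
now fix [ -30.  -325.9  194.8] f [ 0.5  0.4 -0.6] t 15.8 w -0.0687955195088125
inc [-0.03 21.75 16.93] [ 0.12 -0.04  0.04]
((417.37249755859375, 190.15869140625), (754.6198120117188, 267.9951171875), 6.719880104064941) [[ 522.3  207. ]
 [ 699.8  186.1]
 [ 640.9 -313.5]
 [ 463.5 -292.6]]
yaw -0.117284 O [569.1991  -51.78798] len 503.0799
brass [-29.3 -72. ]
brass [-29.3 -28.6]
brass [ 70.8 -86.4]
knob? [71.3  1.2] 636.0
```

View pics/c6.png

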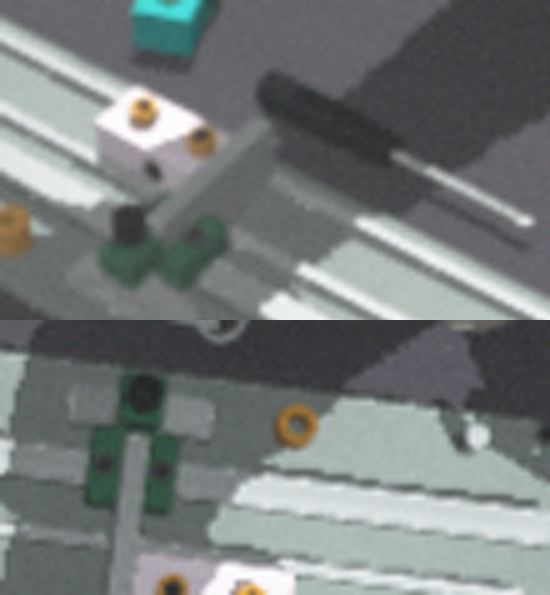

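The block's nose is at y ≈ -5.3 and the stop face at ≈ -5.8, so they touch to within measuring error. The knob is at y = 1.2, against 1.6 after the snap, so the stop is still seated. The arm is clear.

```bash
python3 -c "
from cell import ctrl;print(ctrl.finish_job())"
```

```text
the job is handed in; nothing more can be done
None
```

The stop is in its notch, the block's nose rests against it, and I handed the job in at about 16 s with the arm well clear.

- **Stop:** I pushed it along the rail in small steps with the fingers shut. The push stayed at about 7 N up the ramp, then dropped to 0.6 N when the pin snapped in, and I stopped there. The knob was not touched.
- **Block:** I pushed it from its tail with about 2 N until it stopped against the plate and the force rose to about 5 N. That is far below the 28 N needed to push the stop back out of its notch.
- **Last checks:** The nose measured at y ≈ -5.3 mm and the stop face at ≈ -5.8 mm, which is contact within measuring error. The knob was at y ≈ 1.2 mm, against 1.6 mm just after the snap, so the stop had not moved beyond measuring error. The bushing measured the same as at the start; I did not measure the other loose items again.
- **Disagreement:** The dark line of the V measured at y ≈ -1.9 mm. I took it to be the V's shaded -y side, which would put the seat near +1 mm, in line with the knob. The evidence that the pin is seated is the force drop and the knob position; I could not see the pin itself.

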